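# Clear the two carriers from the microscope's T-slot rail

## Robot

A 7-joint arm with a two-finger parallel gripper is mounted at the origin on the work surface. World frame = base frame: x ahead of the robot, y to its left, z up, the work surface at z = 0. Lengths are in m, angles in rad, forces in N, time in s.
With the tool pointing down it reaches from about 0.425 to 0.925 m from the base axis. Payload 6.8 kg.
Tool frame: the origin (TCP) lies midway between the tips of the shut fingers; the grasp point (between the pads) lies 19 mm behind it; z points along the fingers, y is the direction in which the jaws open and shut (so a half turn about z gives the same grasp; the last joint's range is limited). The gripper opens to 85 mm and grips with 20 to 120 N. Pads are 22 mm wide; open, the fingers measure 114 mm over their backs; the gripper's body (76 mm by 85 mm) begins 54 mm behind the grasp point. The pads swing forward as they close: fully open they stand 13 mm farther back than shut.
Start: joints at [1.191, 0.477, 0.022, 1.555, -0.011, 1.109, -0.083], TCP at [0.181, -0.65, 0.231] pointing down, gripper open.
Joint ranges: [-2.96, 2.96], [-0.34, 2.1], [-1.41, 1.46], [0.24, 2.44], [-1.37, 4.51], [0.17, 1.92], [-2.96, 2.96]. Speed limits (rad/s): [2.39, 2.39, 3.14, 3.14, 3.14, 3.14, 3.14].

## Interface

Orientations are given as a unit quaternion [w, x, y, z].
In Python, from station import bot, vision gives the robot as it stands.
- The arm moves only by the tool move_arm, never from a script. Its argument "increments" is text: rows parted by semicolons, each of 7 numbers parted by spaces: the opening, from 0 (shut) to 1 (fully open), then the shift along the world's x, y, z in mm, then the turn, a rotation vector about the world's x, y, z in rad. In form: grip x y z rx ry rz; .... A call has exactly 8 rows; each row shifts and turns the commanded pose from where the row before left it; what a row does not reach is not made up. A row lasts 1/8 s, in which the tool goes at most 62.5 mm and 10.7 degrees, less where a joint would pass 70% of its speed; a pose out of reach is approached as far as the arm can. A call with a gripper value outside its range is refused whole. The fingers move at their own pace and stop on an object; "newtons" is the grip in N (left out, the last holds). Time passes only in rows, so rows that do not move let the fingers close, or fill a call up. It gives the time, the measured TCP pose, the force and the opening at its end, in the units of the state.
- bot.get_obs(): the state, without advancing time (a new reading comes with each control period).
- vision.read_camera(name): name is "scene" or "top"; returns (picture, depth): 400x640x3 uint8, red, green, blue; 400x640 float32, m along the optical axis (not along the pixel's ray), 0 where there is no reading.
- vision.calibration(name): a dict with "fx", "fy", "cx", "cy" (pixels), "R" (3x3) and "t" (3): a world point X has camera coordinates R X + t. Camera axes: x right, y down, z forward; pixel columns grow to the right and rows downward; lengths in m; the calibration is good to about 2 mm. A picture is of the moment at which its call begins. calibration takes no time and is no camera call.
- bot.hand_in(): hands the job in, once; it reports no verdict.
The state is a dict: "t": time; "q": joint angles; "joint_vel": joint speeds; "joint_torque": joint torques, N m; "eef_pos": TCP position; "tool_rot": TCP orientation; "contact_force": force on the tool from outside, world axes, zero at the start; "torque": the same for the moment, N m; "gripper_width": opening from 0.0 (shut) to 1.0 (fully open).
Only numpy, scipy, OpenCV 4.12 (cv2) and the standard library are available. Lean on these libraries where they do the work, as an engineer would, in place of code of your own. Each camera call takes 0.05 s, during which the arm holds its last target.

## Task

Clear the T-slot rail under the microscope: slide the specimen clamp and the stop block along the slot, one after the other, to the open end where the slot's lips are cut away, and lift each one out there. Stand the tall thin clamp upright in the longer wooden tray and the low wide stop block upright in the shorter tray, setting each down gently rather than dropping it, and let go. Do not bump the microscope or knock any bottle, jar or box out of place or over.

Things in the scene. Friction and masses are not known exactly. Their poses are not given: they have to be found in the camera images.
- rail: Fixed aluminium T-slot rail, 320 long, 60 wide, 27 high. Origin: middle of length and width, at desk level; x along the slot from closed end (-160, microscope column behind) to open end (+160), z up. Slot floor at z=10; channel 29 wide, z 10 to 21; lips z 21 to 27 leave a 15 gap. The lips stop at x=+110: beyond it the slot is open above, and its end at +160 is open too.
- head: Fixed stereo microscope head over the rail's closed end; its frame is the rail's. Flat underside 190 above the desk over rail x=-200 to -85, y=-60 to +60; edge towards the open end upright at x=-85 up to z=275; top about 335. Eyepieces stick out to the rail's +y side, up to z about 410. Column 32 diameter at x=-255.
- clamp: Specimen clamp, loose T-footed carrier, 0.11 to 0.22 kg. Origin: centre of the foot's underside, on the slot floor; axes as the rail's at first. Foot 30 (x) x 26 (y) x 8; neck 12 wide to z=19; plate 36 x 40, z 19 to 25; flat grip tab 34 (x) x 12 (y), z 25 to 80. Dark thumb-screw 12 diameter, 8 long, on the tab's +x end at z=36. Which carrier is nearer the open end varies.
- stop: Stop block, loose carrier in the same slot, 0.11 to 0.22 kg; foot, neck, plate, origin and axes as the clamp's; above the plate a solid block 34 (x) x 24 (y), z 25 to 64: lower and twice as wide as the clamp's tab. One carrier starts at rail x -115 to -85, under the head; the other at -10 to +50, in its way.
- tray_long: Fixed open plywood tray 125 (x) x 110 (y), 14 high outside, walls and floor 5 thick. Origin: centre of its underside. The longer tray: for the clamp. The two trays exchange places from start to start.
- tray_short: Fixed open plywood tray 90 (x) x 110 (y), 14 high outside, walls and floor 5 thick. Origin: centre of its underside. The shorter tray: for the stop block.
- reagent: Bystander: amber bottle with black cap, 48 diameter, 110 high, beside the rail on its +y side. Origin: centre of its underside.
- jar: Bystander: glass jar with metal lid, 60 diameter, 60 high, beside the open end on the rail's +y side. Origin: centre of its underside.
- slidebox: Bystander: closed grey slide box 102 x 47 x 46 high, beside the rail on its -y side. Origin: centre of its underside.
- exit (a point): Point on the slot floor at rail x=+137, in the part without lips: a carrier whose origin is here lifts straight out, upright. Axes as the rail's.
- dropper: Bystander: white plastic bottle, 44 diameter, 100 high, standing between the rail's open end and the trays. Origin: centre of its underside.

How it is judged:
On the way, in this order (a step that is already met when the one before it is completed fails the run):
1. one carrier has been lifted out of the slot (z of any of clamp, stop in the frame of rail above 0.04 m), for 0.1 s.
2. both carriers are out of the rail ((z of clamp in the frame of rail above 0.04 m or horizontal distance between clamp and rail above 0.2 m) and (z of stop in the frame of rail above 0.04 m or horizontal distance between stop and rail above 0.2 m)), for 0.1 s.
At the end, for the whole second after the job is handed in: The clamp stands upright (within 0.1 rad) with its foot flat on the floor inside the longer tray (centre within 46 mm of the tray's centre along its length and 39 mm across), and the stop block likewise in the shorter tray (within 29 mm and 39 mm); both released and at rest (x of clamp in the frame of tray_long between -0.046 and 0.046 m and y of clamp in the frame of tray_long between -0.039 and 0.039 m and z of clamp in the frame of tray_long below 0.01 m and angle between each of clamp, stop's own z axis and vertical below 0.1 rad and linear speed of each of clamp, stop below 0.02 m/s and x of stop in the frame of tray_short between -0.029 and 0.029 m and y of stop in the frame of tray_short between -0.039 and 0.039 m and z of stop in the frame of tray_short below 0.01 m); the robot touches nothing.
It fails at once if the microscope head is bumped (more than 10 N) (contact force between head and anything else above 10 N).
It fails at once if the clamp or the stop is dropped (falls free faster than 0.6 m/s) ((linear speed of clamp above 0.6 m/s and contact force between clamp and the fingers below 0.3 N) or (linear speed of stop above 0.6 m/s and contact force between stop and the fingers below 0.3 N)).
It fails at once if a bystander is moved more than 30 mm or tipped over (distance of any of reagent, jar, slidebox, dropper from where it was at the start of the episode above 0.03 m or angle between any of reagent, jar, slidebox, dropper's own z axis and vertical above 0.5 rad).
It also fails if it takes over 67 s, if anything falls off the work surface, if the arm or the gripper's body presses on something with over 40 N, if the wrist force passes 120 N, or if a joint passes its speed limit or range.

## Working session

There is one attempt and no reset: what is moved stays moved. The work goes in short steps, Python scripts to look and compute and a tool call to move; the robot and the scene stay as the last step left them, time stands still between calls to the robot, and variables do not carry over. Pictures are saved under pics/ and viewed, and the job is handed in when it is done.

Besides the shell and the picture viewer there is one more tool, called after "Emit:" as name(argument=value, ...), one argument or row to a line, values as JSON. move_arm: Moves the arm, as the interface text tells. Its arguments: {"type":"object","properties":{"increments":{"type":"string"},"newtons":{"type":"number"}},"required":["increments"]}

```bash
ls; mkdir -p pics; python3 - <<'E'
from station import bot, vision
import cv2,numpy as np
print(bot.get_obs())
for n in ["scene","top"]:
    im,d=vision.read_camera(n); np.savez(f"{n}0.npz",im=im,d=d); cv2.imwrite(f"pics/{n}0.png",im[:,:,::-1]); print(vision.calibration(n))
E
```

```text
pics
{'t': 0.0, 'q': array([ 1.19086338,  0.4778133 ,  0.02236133,  1.55645719, -0.01146369,
        1.1092755 , -0.08309264]), 'joint_vel': array([-1.79943010e-03, -2.28109828e-05, -1.01437113e-03,  1.79487287e-03,
        1.60368129e-03,  1.78315957e-03, -2.18790986e-04]), 'joint_torque': array([ 6.37254789e-05, -5.96442676e+01,  1.60787601e+00, -2.81192869e+01,
        1.24252687e-02,  9.32182797e-03,  1.18242457e-05]), 'eef_pos': array([ 0.18104083, -0.64965898,  0.23031487]), 'tool_rot': array([-8.87681407e-04,  9.90775398e-01,  1.35511171e-01, -2.11417164e-04]), 'contact_force': array([ 0.04612264, -0.54221477, -0.13298126]), 'torque': array([ 7.41007090e-03, -5.32488738e-03,  5.81537500e-05]), 'gripper_width': 1.0078972404087752}
{'fx': 486.89890762912916, 'fy': 486.89890762912916, 'cx': 315.79261019591775, 'cy': 197.97281445684655, 'R': array([[-0.3854443 ,  0.92272039, -0.00444778],
       [ 0.63156159,  0.26029932, -0.73032474],
       [-0.67272777, -0.28430855, -0.68308564]]), 't': array([ 0.281743  , -0.32728298,  1.59012574])}
{'fx': 393.8794236784404, 'fy': 393.8794236784404, 'cx': 308.66503489056197, 'cy': 204.463520070228, 'R': array([[-0.02318455, -0.99918774, -0.03295967],
       [-0.99522736,  0.02619345, -0.09400217],
       [ 0.09478915,  0.03062296, -0.99502626]]), 't': array([-0.03598039,  0.59258647,  0.81776669])}
```

View pics/scene0.png

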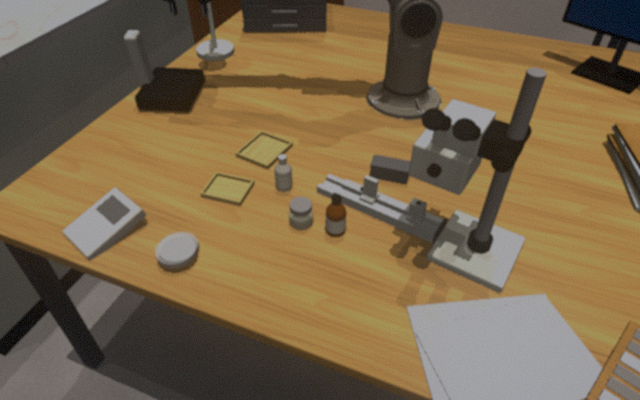

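View pics/top0.png

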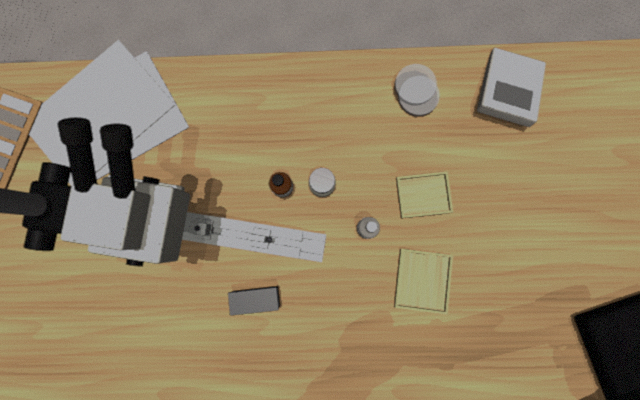

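```bash
cat > h.py <<'E'
import numpy as np,cv2
from station import bot, vision
def ray(n,u,v,z):
    c=vision.calibration(n);R=c["R"];t=c["t"]
    d=R.T@np.array([(u-c["cx"])/c["fx"],(v-c["cy"])/c["fy"],1]);o=-R.T@t
    return o+d*(z-o[2])/d[2]
def proj(n,X):
    c=vision.calibration(n);p=c["R"]@np.asarray(X,float)+c["t"]
    return np.array([c["fx"]*p[0]/p[2]+c["cx"],c["fy"]*p[1]/p[2]+c["cy"]])
def crop(im,x0,y0,w,h,s,f):
    cv2.imwrite(f,cv2.resize(im[y0:y0+h,x0:x0+w,::-1],None,fx=s,fy=s,interpolation=cv2.INTER_CUBIC))
E
python3 - <<'E'
from h import *
t=np.load("top0.npz")["im"];s=np.load("scene0.npz")["im"]
crop(t,170,160,170,125,4.7,"pics/t_a.png")
crop(t,330,160,130,160,3.7,"pics/t_b.png")
crop(s,300,130,170,125,4.7,"pics/s_a.png")
E
```

```text
(no output)
```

View pics/t_a.png

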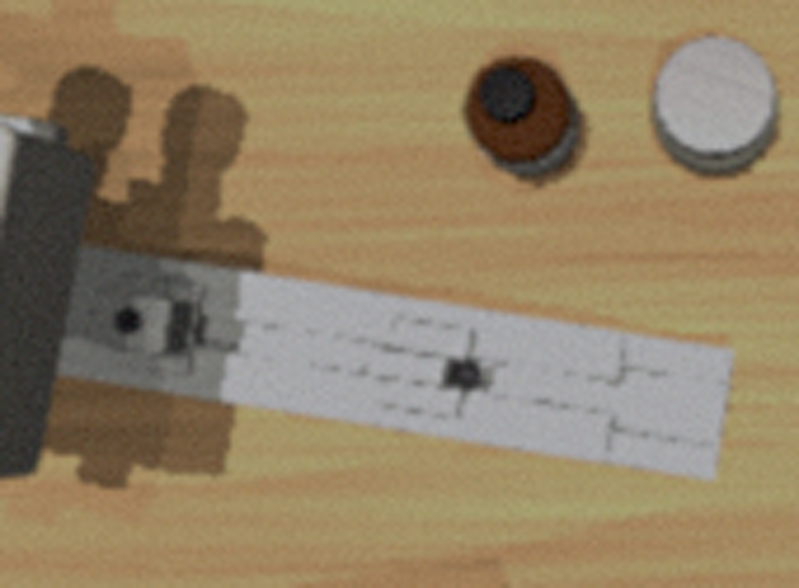

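View pics/t_b.png

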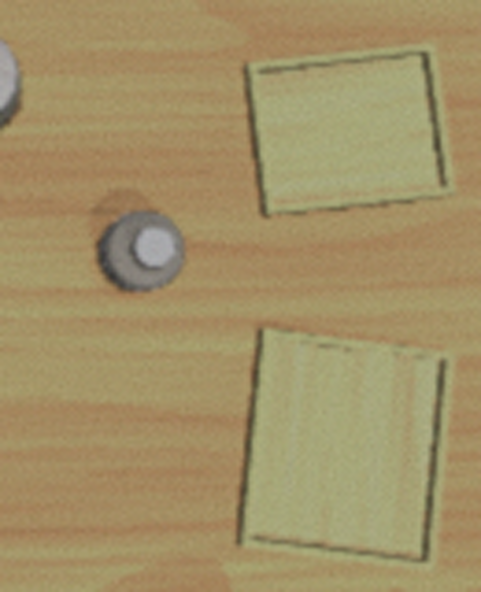

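View pics/s_a.png

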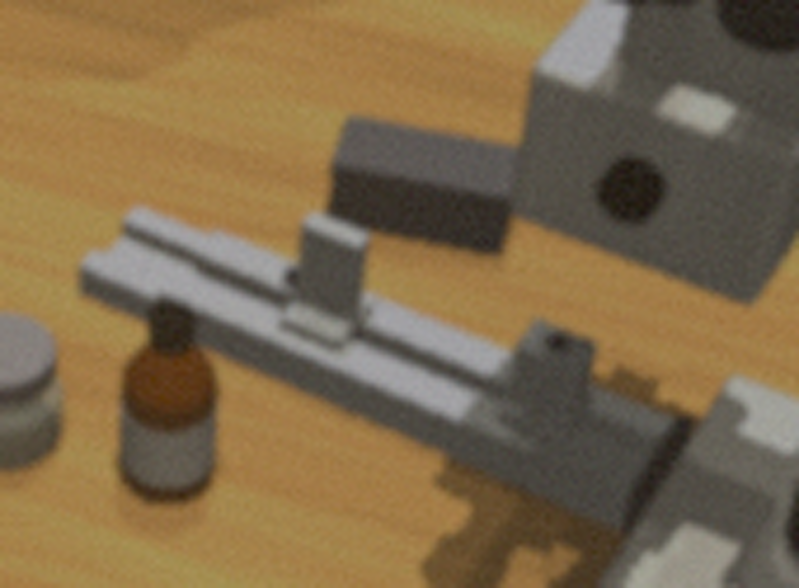

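```bash
python3 - <<'E'
from h import *
def T(cx,cy,z,s=4.7,x0=170,y0=160,n="top"): return ray(n,x0+(cx+.5)/s-.5,y0+(cy+.5)/s-.5,z)
A=T(733,349,.027);B=T(715,478,.027)
C=T(245,270,.027);D=T(222,401,.027)
C2=T(85,243,.027);D2=T(62,372,.027)
print("open corners",A,B,np.linalg.norm(A-B)); 
for a,b in((A,C2),(B,D2),(A,C),(B,D)):print("yaw open dir",np.degrees(np.arctan2(*(a-b)[1::-1])))
E1=T(625,338,.027);E2=T(610,450,.027);print("lip ends",E1,E2)
# trays
def U(cx,cy,z):return T(cx,cy,z,3.7,330,160)
for nm,cs in (("upper",[(247,64),(430,48),(453,193),(265,216)]),("lower",[(260,328),(450,353),(430,563),(238,545)])):
    P=np.array([U(*c,.014) for c in cs]);print(nm,P.mean(0),[round(float(np.linalg.norm(P[i]-P[i-1])),4) for i in range(4)])
    for i in range(4):print(P[i], np.degrees(np.arctan2(*(P[i]-P[i-1])[1::-1])))
print("dropper cap",U(155,247,.1),"jar",T(714,95,.06),"reag cap",T(507,94,.11))
for c in ((300,640),):pass
E
```

```text
open corners [ 0.52776694 -0.08514235  0.027     ] [ 0.47007445 -0.0754741   0.027     ] 0.058497000314124054
yaw open dir -100.64596205491587
yaw open dir -100.38620602354848
yaw open dir -100.55140392108304
yaw open dir -100.04533586929684
lip ends [ 0.533914   -0.03630595  0.027     ] [ 0.48362072 -0.02843056  0.027     ]
upper [ 0.60734782 -0.2999686   0.014     ] [0.09, 0.1072, 0.086, 0.1095]
[ 0.64796476 -0.24272063  0.014     ] 4.12387185836339
[ 0.65439422 -0.34974434  0.014     ] -86.56207811634444
[ 0.56883576 -0.35821655  0.014     ] -174.34486785137415
[ 0.55819652 -0.24919289  0.014     ] 95.57364499085587
lower [ 0.42488534 -0.28833337  0.014     ] [0.1241, 0.1091, 0.1193, 0.1085]
[ 0.49344652 -0.24339317  0.014     ] -8.336107216493625
[ 0.47670559 -0.35124753  0.014     ] -98.82292416328568
[ 0.35871913 -0.33328979  0.014     ] 171.34589973822028
[ 0.37067011 -0.225403    0.014     ] 83.67892662169494
dropper cap [ 0.53866964 -0.17383862  0.1       ] jar [ 0.63898242 -0.07947785  0.06      ] reag cap [0.63394919 0.00655771 0.11      ]
```

```bash
cat >> h.py <<'E'
YAW=np.radians(-100.4);U=np.array([np.cos(YAW),np.sin(YAW),0]);V=np.array([-U[1],U[0],0]);Z=np.array([0,0,1.])
O=np.array([.5278,.0771,0])
def torail(X):d=np.asarray(X)-O;return np.round(1000*np.array([d@U,d@V,d[2]]),1)
def toworld(x,y,z):return O+(x*U+y*V+z*Z)/1000
E
python3 - <<'E'
from h import *
def T(cx,cy,z,n):
    x0,y0=(170,160) if n=="top" else (300,130)
    return torail(ray(n,x0+(cx+.5)/4.7-.5,y0+(cy+.5)/4.7-.5,z/1000))
print("tab top scene",[T(*p,80,"scene") for p in((300,215),(368,240),(360,248),(310,213))])
print("screw top-view",T(467,373,36,"top"),T(467,373,80,"top"))
print("hole top",T(127,320,64,"top"),"scene",T(560,340,64,"scene"))
print("block top scene",[T(*p,64,"scene") for p in((540,320),(594,343),(582,360),(522,345))])
print("block right side edge top view bright-dark",T(165,325,64,"top"))
for n in("scene","top"):
    d=np.load(n+"0.npz")["d"]
    for z,pts in((80,[(x,0,80)for x in(0,10,20,30,40)]),(64,[(x,0,64)for x in(-110,-100,-90,-80,-70)])):
        for p in pts:
            q=proj(n,toworld(*p));u,v=np.round(q).astype(int);c=vision.calibration(n)
            D=d[v,u];X=c["R"].T@(np.array([(u-c["cx"])/c["fx"],(v-c["cy"])/c["fy"],1])*D-c["t"])
            print(n,p,q.round(1),torail(X))
E
```

```text
tab top scene [array([46.1, -9.7, 80. ]), array([  7.4, -11.3,  80. ]), array([ 7.9, -3.6, 80. ]), array([ 42.6, -13.9,  80. ])]
screw top-view [43.2 -0.3 36. ] [49.   0.3 80. ]
hole top [-104.7   -0.7   64. ] scene [-100.6  -12.8   64. ]
block top scene [array([-86.1, -20.7,  64. ]), array([-115.6,  -19.9,   64. ]), array([-115.6,   -5.4,   64. ]), array([-86.3,   0.8,  64. ])]
block right side edge top view bright-dark [-87.7  -0.2  64. ]
scene (0, 0, 80) [378.5 184.4] [ 38.5 -85.1  -0.3]
scene (10, 0, 80) [374.7 182.9] [ 6.7  5.8 85.5]
scene (20, 0, 80) [371.  181.4] [17.1  6.8 87.6]
scene (30, 0, 80) [367.4 179.9] [27.6  7.  86. ]
scene (40, 0, 80) [363.7 178.4] [37.7  3.4 85. ]
scene (-110, 0, 64) [420.2 206.7] [-112.2    8.6   71.1]
scene (-100, 0, 64) [416.2 205. ] [-103.2   12.1   75.6]
scene (-90, 0, 64) [412.3 203.4] [-91.3   6.7  71.4]
scene (-80, 0, 64) [408.3 201.8] [-57.5 -64.4   0.4]
scene (-70, 0, 64) [404.4 200.2] [-44.8 -68.5  -2.5]
top (0, 0, 80) [244.9 235.3] [-13.9  -0.5   8.8]
top (10, 0, 80) [249.8 236. ] [12.3  0.3 90.8]
top (20, 0, 80) [254.7 236.8] [22.3 -0.1 89.9]
top (30, 0, 80) [259.6 237.6] [32.3 -0.5 89. ]
top (40, 0, 80) [264.5 238.4] [40.5  0.9 77.6]
top (-110, 0, 64) [194.2 227. ] [-1.059e+02  1.000e-01  7.750e+01]
top (-100, 0, 64) [198.9 227.7] [-96.5  -0.4  74.2]
top (-90, 0, 64) [203.6 228.5] [-86.    1.3  75.2]
top (-80, 0, 64) [208.4 229.3] [-84.5   0.2  51.6]
top (-70, 0, 64) [213.1 230. ] [-85.2  -0.8  10.2]
```

```bash
python3 - <<'E'
from h import *
def T(cx,cy,z,n):
    x0,y0=(170,160) if n=="top" else (300,130)
    return torail(ray(n,x0+(cx+.5)/4.7-.5,y0+(cy+.5)/4.7-.5,z/1000))
print("tab top scene",[T(*p,90,"scene") for p in((300,215),(368,240),(360,248),(310,213))])
print("screw top-view",T(467,373,46,"top"), "plate +x edge",T(464,372,35,"top"),"plate corners -x",T(398,318,35,"top"),T(380,408,35,"top"))
print("hole top",T(127,320,74,"top"),"scene",T(560,340,74,"scene"))
print("block top scene",[T(*p,74,"scene") for p in((540,320),(594,343),(582,360),(522,345))])
print("edge",T(165,325,74,"top"),T(200,330,35,"top"))
print("slidebox",[ray("top",*p,.046)[:2].round(3) for p in((229,292),(278,287),(279,307),(231,314))])
print("exit",toworld(137,0,10), "cl",toworld(20,0,10),"st",toworld(-103,0,10))
t=np.load("top0.npz");d=t["d"];im=t["im"]
for n in ("top","scene"):
    d=np.load(n+"0.npz")["d"];c=vision.calibration(n)
    vv,uu=np.mgrid[0:400,0:640];P=np.stack([(uu-c["cx"])/c["fx"]*d,(vv-c["cy"])/c["fy"]*d,d],-1)-c["t"];P=P@c["R"]
    D=P-O;x=D@U*1000;y=D@V*1000;z=D[...,2]*1000
    for lo,hi,zl,zh in((-30,80,82,97),(-140,-60,68,82)):
        m=(x>lo)&(x<hi)&(abs(y)<30)&(z>zl)&(z<zh)&(d>0)
        if m.any(): print(n,lo,m.sum(),np.percentile(x[m],[3,50,97]).round(1),np.percentile(y[m],[3,50,97]).round(1),np.median(z[m]))
E
```

```text
tab top scene [array([40.9,  0.9, 90. ]), array([ 2.7, -0.6, 90. ]), array([ 3.2,  7. , 90. ]), array([37.4, -3.2, 90. ])]
screw top-view [44.5 -0.2 46. ] plate +x edge [41.6 -0.1 35. ] plate corners -x [ 8.  19.1 35. ] [  6.9 -22.   35. ]
hole top [-101.5   -0.5   74. ] scene [-103.8   -2.3   74. ]
block top scene [array([-89.5, -10.2,  74. ]), array([-118.6,   -9.3,   74. ]), array([-118.6,    4.9,   74. ]), array([-89.7,  11. ,  74. ])]
edge [-84.7  -0.   74. ] [-80.2  -0.3  35. ]
slidebox [array([0.412, 0.118]), array([0.42 , 0.016]), array([0.38 , 0.015]), array([0.368, 0.114])]
exit [ 0.50306888 -0.05764929  0.01      ] cl [0.52418962 0.05742857 0.01      ] st [0.54639347 0.17840786 0.01      ]
top -30 102 [ 8.6 24.7 40.2] [-6.2 -0.6  4.7] 89.88764924116566
top -140 198 [-116.3  -99.7  -84. ] [-11.6  -0.6  10.6] 74.21002332076745
scene -30 81 [ 5.4 21.  38.3] [-5.4  2.   8. ] 88.29977170040662
scene -140 134 [-118.7 -103.7  -86.3] [-11.9   3.1  13.7] 72.94468976872312
```

Emit:
move_arm(
  increments="1 30 44 0 0 0 0.07;1 30 44 0 0 0 0.07;1 30 44 0 0 0 0.07;1 30 44 0 0 0 0.07;1 30 44 0 0 0 0.07;1 30 44 0 0 0 0.07;1 30 44 0 0 0 0.07;1 30 44 0 0 0 0.07",
  newtons=40,
)

```text
t: 1.1
eef_pos: [0.4218, -0.2967, 0.2312]
tool_rot: [-0.0, 0.914, 0.405, -0.0]
contact_force: [1.3, -0.5, 1.3]
gripper_width: 0.999
```

Emit:
move_arm(
  increments="1 13 44 -10 0 0 0.07;1 13 44 -10 0 0 0.07;1 13 44 -10 0 0 0.07;1 13 44 -10 0 0 0.07;1 13 44 -10 0 0 0.07;1 13 44 -10 0 0 0.07;1 13 44 -10 0 0 0.07;1 12 44 -10 0 0 0.07",
)

```text
t: 2.1
eef_pos: [0.5243, 0.055, 0.1508]
tool_rot: [-0.0, 0.767, 0.642, -0.0]
contact_force: [0.6, 0.1, 1.3]
gripper_width: 1.002
```

Emit:
move_arm(
  increments="1 0 -1 -30 0 0 -0.005;1 -1 0 -30 0 0 0;1 0 0 -24 0 0 0;1 0 0 -12 0 0 0;0.7 0 0 0 0 0 0;0.3 0 0 0 0 0 0;0 0 0 0 0 0 0;0 0 0 0 0 0 0",
)

```text
t: 3.1
eef_pos: [0.5236, 0.0527, 0.0559]
tool_rot: [0.0, 0.769, 0.639, 0.0]
contact_force: [0.7, 0.7, -0.6]
gripper_width: 0.142
```

Emit:
move_arm(
  increments="0 0 0 0 0 0 0;0 0 0 0 0 0 0;0 0 0 0 0 0 0;0 0 0 0 0 0 0;0 -2 -10 0 0 0 0;0 -2 -10 0 0 0 0;0 0 0 0 0 0 0;0 0 0 0 0 0 0",
)

```text
t: 4.1
eef_pos: [0.5198, 0.0318, 0.0558]
tool_rot: [0.001, 0.769, 0.639, 0.0]
contact_force: [0.7, 0.7, 7.7]
gripper_width: 0.136
```

```bash
python3 - <<'E'
from h import *
print(torail(bot.get_obs()["eef_pos"]))
s,_=vision.read_camera("scene");crop(s,270,100,200,150,4,"pics/s1.png")
E
```

```text
[46.   0.3 55.8]
```

View pics/s1.png

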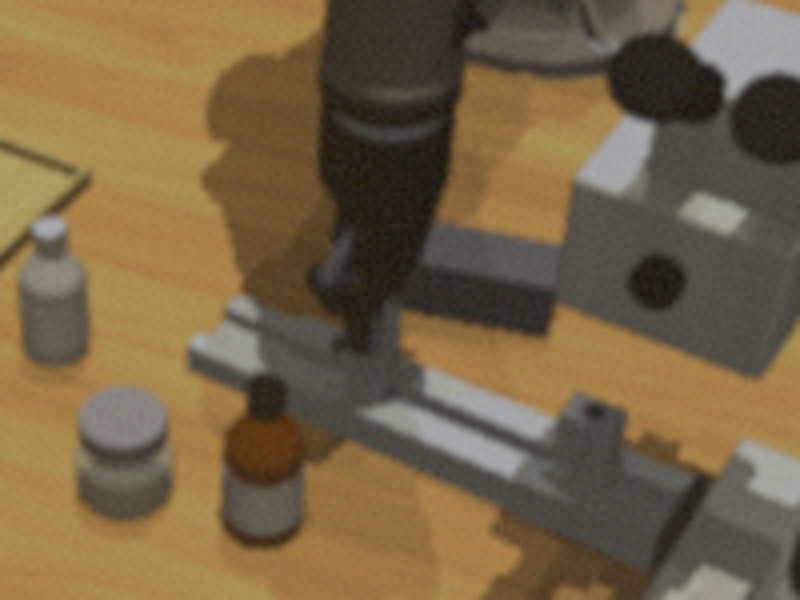

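Emit:
move_arm(
  increments="0 -2 -12 0 0 0 0;0 -3 -15 0 0 0 0;0 -3 -15 0 0 0 0;0 -3 -15 0 0 0 0;0 -3 -15 0 0 0 0;0 -2 -12 0 0 0 0;0 -1 -6 0 0 0 0;0 0 0 0 0 0 0",
)

```text
t: 5.15
eef_pos: [0.5031, -0.0586, 0.056]
tool_rot: [0.001, 0.77, 0.639, 0.001]
contact_force: [1.4, 1.4, 8.7]
gripper_width: 0.136
```

```bash
python3 - <<'E'
from h import *
print(torail(bot.get_obs()["eef_pos"]))
s,_=vision.read_camera("scene");crop(s,270,100,200,150,4,"pics/s2.png")
E
```

```text
[137.9   0.2  56. ]
```

View pics/s2.png

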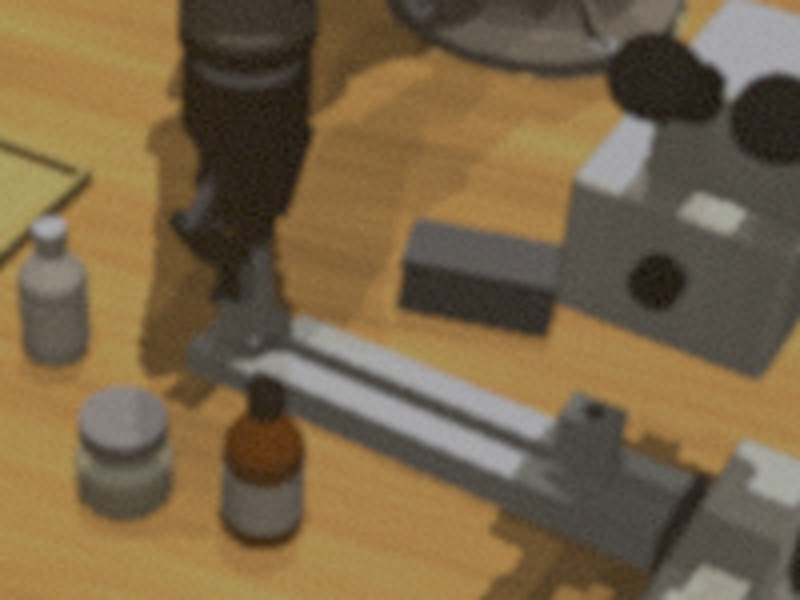

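Emit:
move_arm(
  increments="0 0 0 5 0 0 0;0 0 0 10 0 0 0;0 0 0 20 0 0 0;0 0 0 25 0 0 0;0 -2 -5 20 0 0 0;0 -6 -18 0 0 0 0;0 -8 -24 0 0 0 0;0 -9 -26 0 0 0 0",
)

```text
t: 6.2
eef_pos: [0.4762, -0.131, 0.1355]
tool_rot: [-0.0, 0.769, 0.639, -0.0]
contact_force: [-0.1, -0.8, -1.5]
gripper_width: 0.134
```

Emit:
move_arm(
  increments="0 -9 -26 0 0 0 0;0 -9 -26 0 0 0 0;0 -9 -26 0 0 0 0;0 -9 -26 0 0 0 0;0 -8 -24 0 0 0 0;0 -6 -18 0 0 0 0;0 -3 -10 0 0 0 0;0 0 0 0 0 0 0",
)

```text
t: 7.2
eef_pos: [0.4237, -0.2866, 0.1353]
tool_rot: [-0.0, 0.769, 0.639, -0.0]
contact_force: [-0.7, 0.1, -1.4]
gripper_width: 0.132
```

```bash
python3 - <<'E'
from h import *
s,_=vision.read_camera("scene");crop(s,170,80,200,150,4,"pics/s3.png")
print(bot.get_obs()["eef_pos"])
E
```

```text
[ 0.42409937 -0.28579733  0.13529688]
```

View pics/s3.png

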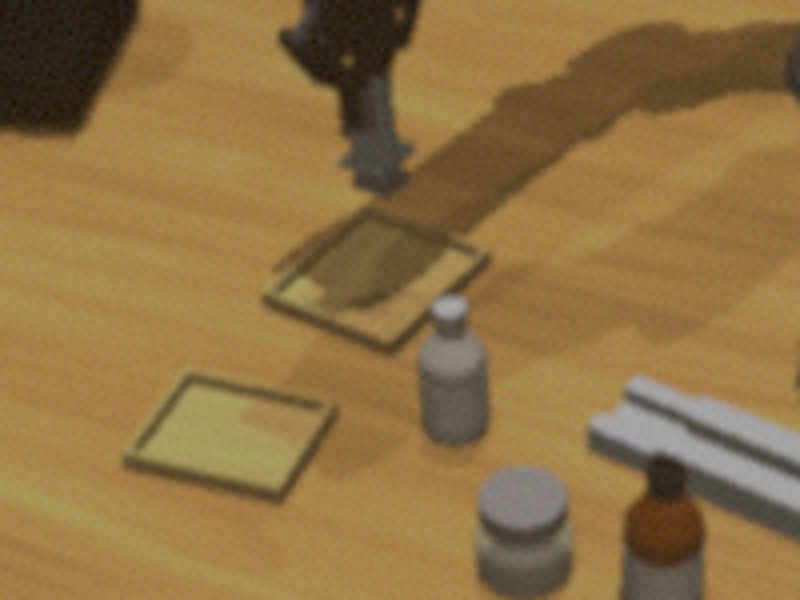

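Emit:
move_arm(
  increments="0 0 0 -20 0 0 0;0 0 0 -25 0 0 0;0 0 0 -20 0 0 0;0 0 0 -10 0 0 0;0 0 0 -4 0 0 0;0 0 0 -2 0 0 0;0 0 0 -2 0 0 0;0 0 0 0 0 0 0",
)

```text
t: 8.25
eef_pos: [0.4243, -0.2864, 0.0526]
tool_rot: [0.0, 0.769, 0.639, 0.0]
contact_force: [-0.1, -0.8, -1.4]
gripper_width: 0.137
```

Emit:
move_arm(
  increments="0 0 0 -1 0 0 0;0 0 0 0 0 0 0;0 0 0 -1 0 0 0;0 0 0 0 0 0 0;0 0 0 -0.5 0 0 0;0 0 0 0 0 0 0;0 0 0 0 0 0 0;0 0 0 0 0 0 0",
)

```text
t: 9.25
eef_pos: [0.4245, -0.2863, 0.051]
tool_rot: [0.0, 0.769, 0.639, -0.0]
contact_force: [-3.0, 2.2, 13.5]
gripper_width: 0.135
```

Emit:
move_arm(
  increments="0 0 0 0.5 0 0 0;0.25 0 0 0 0 0 0;0.4 0 0 0 0 0 0;0.5 0 0 0 0 0 0;0.6 0 0 10 0 0 0;1 0 0 25 0 0 0;1 0 0 40 0 0 0;1 0 0 50 0 0 0",
)

```text
t: 10.25
eef_pos: [0.4237, -0.2858, 0.1765]
tool_rot: [-0.001, 0.769, 0.639, -0.0]
contact_force: [0.8, -0.2, 0.5]
gripper_width: 1.001
```

```bash
python3 - <<'E'
from h import *
s,_=vision.read_camera("scene");crop(s,170,80,200,150,4,"pics/s4.png")
print(bot.get_obs()["eef_pos"],bot.get_obs()["q"].round(2))
from scipy.spatial.transform import Rotation as Ro
# targets for tilted grasp
for th in(35,40,45):
    a=-np.sin(np.radians(th))*U-np.cos(np.radians(th))*Z
    g=toworld(-93,0,62); print(th,"tcp",(g+.019*a).round(4),"appr80",(g+.019*a-.08*a).round(4),"rotvec",(np.radians(th)*V).round(3),a)
E
```

```text
[ 0.42739956 -0.28744271  0.18333403] [ 0.87  0.3  -0.47  1.96  0.17  0.9   0.12]
35 tcp [0.5466 0.1793 0.0464] appr80 [0.5383 0.1342 0.112 ] rotvec [ 0.601 -0.11   0.   ] [ 0.10354153  0.56415342 -0.81915204]
40 tcp [0.5468 0.1806 0.0474] appr80 [0.5375 0.13   0.1087] rotvec [ 0.687 -0.126  0.   ] [ 0.11603547  0.63222755 -0.76604444]
45 tcp [0.547  0.1818 0.0486] appr80 [0.5368 0.1261 0.1051] rotvec [ 0.772 -0.142  0.   ] [ 0.12764631  0.69549006 -0.70710678]
```

View pics/s4.png

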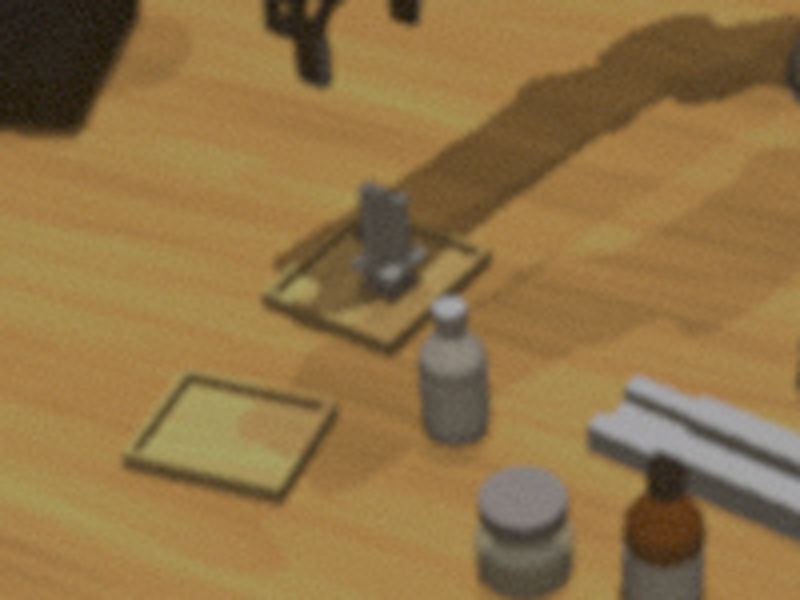

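Emit:
move_arm(
  increments="1 6 20 5 0.043 -0.008 0;1 7 24 0 0.043 -0.008 0;1 7 24 0 0.043 -0.008 0;1 7 24 0 0.043 -0.008 0;1 7 24 0 0.043 -0.008 0;1 7 24 0 0.043 -0.008 0;1 7 24 0 0.043 -0.008 0;1 7 24 0 0.043 -0.008 0",
)

```text
t: 11.3
eef_pos: [0.4795, -0.0975, 0.1808]
tool_rot: [-0.111, 0.757, 0.629, 0.135]
contact_force: [-0.4, -0.1, -0.6]
gripper_width: 0.999
```

Emit:
move_arm(
  increments="1 7 24 0 0.043 -0.008 0;1 7 24 0 0.043 -0.008 0;1 7 24 0 0.043 -0.008 0;1 7 24 0 0.043 -0.008 0;1 7 24 0 0.043 -0.008 0;1 7 24 0 0.043 -0.008 0;1 6 20 0 0.043 -0.008 0;1 2 16 0 0.043 -0.008 0",
)

```text
t: 12.3
eef_pos: [0.5296, 0.083, 0.1805]
tool_rot: [-0.22, 0.722, 0.6, 0.265]
contact_force: [-1.5, -0.3, 0.4]
gripper_width: 1.004
```

```bash
cat >>h.py <<'E'
from scipy.spatial.transform import Rotation as Ro
def st():
    o=bot.get_obs();q=o["tool_rot"];R=Ro.from_quat(np.r_[q[1:],q[0]]).as_matrix()
    p=o["eef_pos"];g=p-.019*R[:,2]
    print("t",round(o["t"],2),"tcp",p.round(4),"rail tcp",torail(p),"grasp",torail(g));print("axis in rail",[round(float(R[:,2]@k),3) for k in(U,V,Z)],"jaw",[round(float(R[:,1]@k),3) for k in(U,V,Z)],"q",o["q"].round(2),"F",o["contact_force"].round(1),o["gripper_width"].round(3))
E
python3 - <<'E'
from h import *
st()
s,_=vision.read_camera("scene");crop(s,270,60,230,172,3.4,"pics/s5.png")
E
```

```text
t 12.3 tcp [0.5296 0.083  0.1805] rail tcp [ -6.1   0.7 180.5] grasp [  6.2   0.6 195. ]Traceback (most recent call last):
  File "<stdin>", line 2, in <module>
  File "h.py", line 20, in st
    print("t",round(o["t"],2),"tcp",p.round(4),"rail tcp",torail(p),"grasp",torail(g));print("axis in rail",[round(float(R[:,2]@k),3) for k in(U,V,Z)],"jaw",[round(float(R[:,1]@k),3) for k in(U,V,Z)],"q",o["q"].round(2),"F",o["contact_force"].round(1),o["gripper_width"].round(3))
                                                                                                                                                                                                                                                            ^^^^^^^^^^^^^^^^^^^^^^^^
AttributeError: 'float' object has no attribute 'round'
```

```bash
sed -i 's/o\["gripper_width"\].round(3)/round(float(o["gripper_width"]),3)/' h.py
python3 - <<'E'
from h import *
st()
s,_=vision.read_camera("scene");crop(s,270,60,230,172,3.4,"pics/s5.png")
E
```

```text
t 12.3 tcp [0.5296 0.083  0.1805] rail tcp [ -6.1   0.7 180.5] grasp [  6.2   0.6 195. ]
axis in rail [-0.646, 0.002, -0.763] jaw [0.002, 1.0, 0.0] q [ 0.81  0.52 -0.86  2.02 -0.49  0.72  0.22] F [-1.5 -0.3  0.4] 1.004
```

View pics/s5.png

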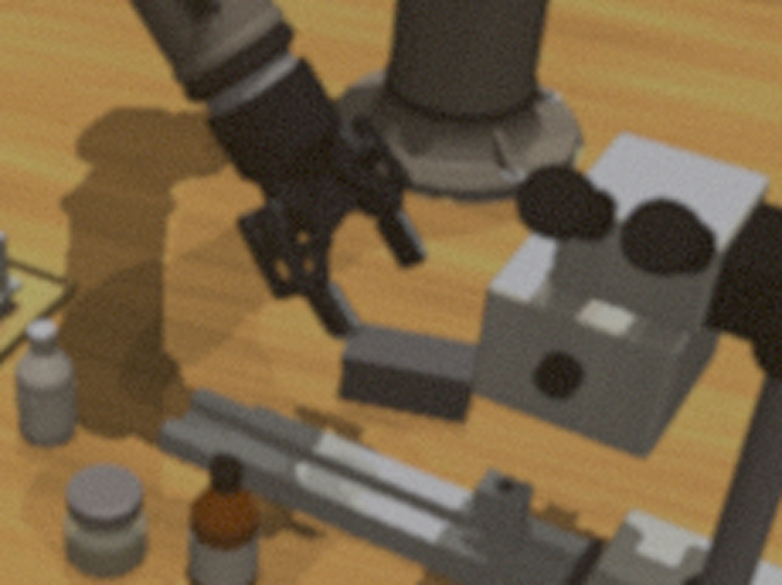

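Emit:
move_arm(
  increments="1 2 10 -14 0 0 0;1 3 15 -20 0 0 0;1 3 15 -20 0 0 0;1 3 15 -20 0 0 0;1 2 15 -20 0 0 0;1 2 13 -18 0 0 0;1 1 9 -13 0 0 0;1 1 6 -8 0 0 0",
)

```text
t: 13.35
eef_pos: [0.5461, 0.18, 0.0466]
tool_rot: [-0.219, 0.723, 0.6, 0.263]
contact_force: [-0.2, 0.6, 0.2]
gripper_width: 1.002
```

```bash
python3 - <<'E'
from h import *
st()
s,_=vision.read_camera("scene");crop(s,270,60,230,172,3.4,"pics/s6.png")
E
```

```text
t 13.35 tcp [0.5461 0.18   0.0466] rail tcp [-104.5   -0.6   46.6] grasp [-92.2  -0.6  61.1]
axis in rail [-0.644, 0.001, -0.765] jaw [0.003, 1.0, -0.001] q [ 0.56  0.77 -0.81  2.07 -0.46  0.35  0.21] F [-0.2  0.6  0.2] 1.002
```

View pics/s6.png

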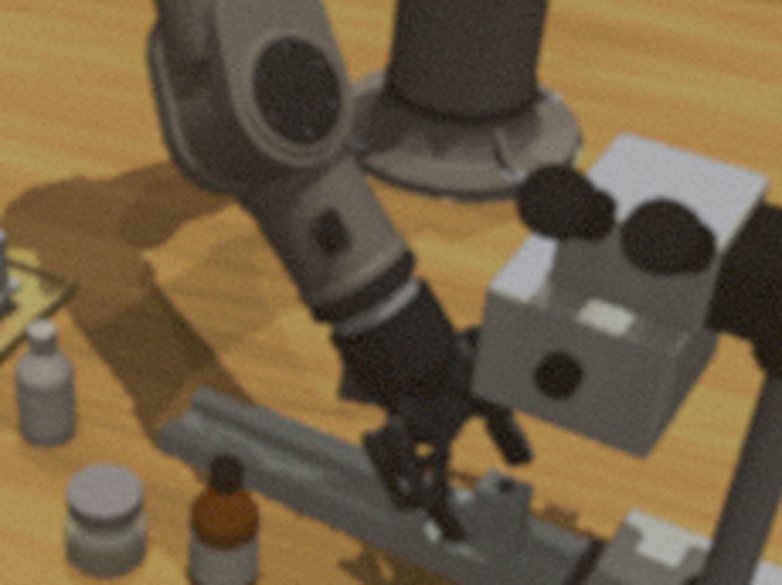

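Fingers straddle the block near its +x end, clear of the head. Close and pull a little.

Emit:
move_arm(
  increments="0.7 0 0 0 0 0 0;0.4 0 0 0 0 0 0;0 0 0 0 0 0 0;0 0 0 0 0 0 0;0 0 0 0 0 0 0;0 0 0 0 0 0 0;0 -1 -4 0 0 0 0;0 -2 -8 0 0 0 0",
)

```text
t: 14.4
eef_pos: [0.543, 0.1683, 0.0477]
tool_rot: [-0.219, 0.722, 0.601, 0.264]
contact_force: [-0.3, 1.9, 2.0]
gripper_width: 0.271
```

```bash
python3 - <<'E'
from h import *
st()
E
```

```text
t 14.4 tcp [0.543  0.1683 0.0477] rail tcp [-92.4  -1.5  47.7] grasp [-80.2  -1.5  62.2]
axis in rail [-0.645, 0.001, -0.764] jaw [0.001, 1.0, 0.0] q [ 0.59  0.77 -0.81  2.07 -0.46  0.36  0.22] F [-0.3  1.9  2. ] 0.271
```

Emit:
move_arm(
  increments="0 -1 -10 0 0 0 0;0 -2 -12 0 0 0 0;0 -2 -12 0 0 0 0;0 -2 -12 0 0 0 0;0 -2 -12 0 0 0 0;0 -2 -12 0 0 0 0;0 -2 -8 0 0 0 0;0 0 0 0 0 0 0",
)

```text
t: 15.4
eef_pos: [0.5303, 0.0885, 0.0476]
tool_rot: [-0.219, 0.723, 0.6, 0.264]
contact_force: [-2.6, -1.7, 12.5]
gripper_width: 0.273
```

```bash
python3 - <<'E'
from h import *
st()
s,_=vision.read_camera("scene");crop(s,270,60,230,172,3.4,"pics/s7.png")
E
```

```text
t 15.4 tcp [0.5303 0.0885 0.0476] rail tcp [-11.7   0.4  47.6] grasp [ 0.6  0.3 62.1]
axis in rail [-0.644, 0.002, -0.765] jaw [0.004, 1.0, -0.0] q [ 0.74  0.76 -0.8   2.07 -0.42  0.46  0.31] F [-2.6 -1.7 12.5] 0.273
```

View pics/s7.png

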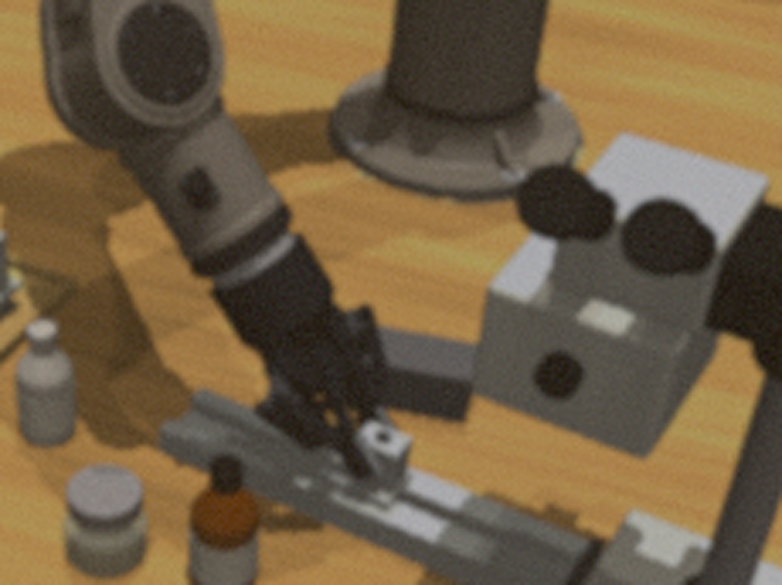

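Emit:
move_arm(
  increments="0.5 0 0 0 0 0 0;0.8 0 0 0 0 0 0;1 0 0 0 0 0 0;1 0 0 0 0 0 0;1 -1 -5 6 0 0 0;1 -2 -11 14 0 0 0;1 -2 -11 14 0 0 0;1 -2 -11 14 0 0 0",
)

```text
t: 16.45
eef_pos: [0.5231, 0.0511, 0.0961]
tool_rot: [-0.219, 0.722, 0.6, 0.264]
contact_force: [0.4, -0.5, 0.1]
gripper_width: 0.998
```

Emit:
move_arm(
  increments="1 0 0 15 0 0 0;1 1 7 7 -0.138 0.025 0;1 1 7 7 -0.138 0.025 0;1 1 7 7 -0.138 0.025 0;1 1 7 0 -0.138 0.025 0;1 1 7 0 -0.138 0.025 0;1 1 0 0 0 0 0;1 0 0 0 0 0 0",
)

```text
t: 17.45
eef_pos: [0.5288, 0.0871, 0.1314]
tool_rot: [0.001, 0.768, 0.64, 0.001]
contact_force: [-0.3, -0.0, -0.8]
gripper_width: 0.997
```

```bash
python3 - <<'E'
from h import *
st()
s,d=vision.read_camera("scene");crop(s,270,60,230,172,3.4,"pics/s8.png")
n="scene";c=vision.calibration(n)
vv,uu=np.mgrid[0:400,0:640];P=np.stack([(uu-c["cx"])/c["fx"]*d,(vv-c["cy"])/c["fy"]*d,d],-1)-c["t"];P=P@c["R"]
D=P-O;x=D@U*1000;y=D@V*1000;z=D[...,2]*1000
m=(x>-50)&(x<50)&(abs(y)<20)&(z>66)&(z<80)&(d>0)
print(m.sum(),np.percentile(x[m],[3,50,97]).round(1),np.percentile(y[m],[3,50,97]).round(1),np.median(z[m]))
E
```

```text
t 17.45 tcp [0.5288 0.0871 0.1314] rail tcp [-10.1  -0.8 131.4] grasp [-10.1  -0.9 150.4]
axis in rail [0.001, 0.003, -1.0] jaw [0.0, 1.0, 0.003] q [-0.    0.39 -0.34  1.96  0.18  0.81 -0.63] F [-0.3 -0.  -0.8] 0.997
139 [-27.3 -12.2   4.9] [-10.    3.7  13.3] 73.57724011325031
```

View pics/s8.png

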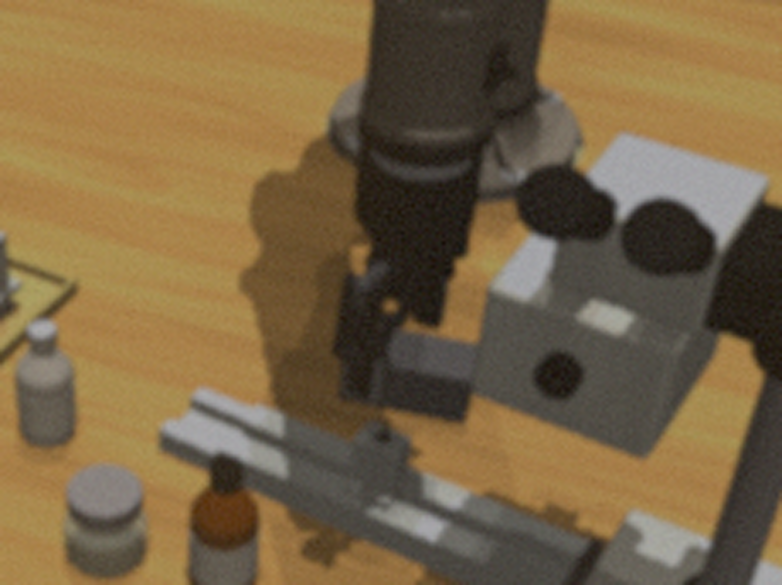

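Emit:
move_arm(
  increments="1 1 0 -28 0 0 0;1 0 0 -30 0 0 0;1 0 0 -20 0 0 0;1 0 0 -10 0 0 0;0.6 0 0 0 0 0 0;0.2 0 0 0 0 0 0;0 0 0 0 0 0 0;0 0 0 0 0 0 0",
)

```text
t: 18.5
eef_pos: [0.5306, 0.0869, 0.044]
tool_rot: [0.002, 0.769, 0.64, 0.001]
contact_force: [-0.6, -0.7, 4.5]
gripper_width: 0.273
```

Emit:
move_arm(
  increments="0 0 0 0 0 0 0;0 0 0 0 0 0 0;0 -2 -8 0 0 0 0;0 -3 -16 0 0 0 0;0 -3 -16 0 0 0 0;0 -3 -16 0 0 0 0;0 -3 -16 0 0 0 0;0 -2 -10 0 0 0 0",
)

```text
t: 19.5
eef_pos: [0.5151, 0.0042, 0.044]
tool_rot: [0.002, 0.769, 0.639, 0.002]
contact_force: [1.3, 3.4, 6.4]
gripper_width: 0.275
```

```bash
python3 - <<'E'
from h import *
st()
E
```

```text
t 19.5 tcp [0.5151 0.0042 0.044 ] rail tcp [74.   0.6 44. ] grasp [74.   0.5 63. ]
axis in rail [0.0, 0.005, -1.0] jaw [0.002, 1.0, 0.005] q [ 0.11  0.5  -0.3   2.06  0.25  0.61 -0.54] F [1.3 3.4 6.4] 0.275
```

Emit:
move_arm(
  increments="0 -2 -12 0 0 0 0;0 -3 -14 0 0 0 0;0 -2 -14 0 0 0 0;0 -3 -12 0 0 0 0;0 -1 -7 0 0 0 0;0 -1 -3 0 0 0 0;0 0 0 0 0 0 0;0 0 0 0 0 0 0",
)

```text
t: 20.5
eef_pos: [0.503, -0.0578, 0.044]
tool_rot: [0.002, 0.769, 0.639, 0.001]
contact_force: [1.0, 2.0, 6.8]
gripper_width: 0.272
```

```bash
python3 - <<'E'
from h import *
st()
s,_=vision.read_camera("scene");crop(s,220,60,230,172,3.4,"pics/s9.png")
E
```

```text
t 20.5 tcp [ 0.503  -0.0578  0.044 ] rail tcp [137.2  -0.   44. ] grasp [ 1.372e+02 -1.000e-01  6.300e+01]
axis in rail [0.001, 0.005, -1.0] jaw [0.002, 1.0, 0.005] q [ 0.23  0.49 -0.3   2.08  0.25  0.6  -0.42] F [1.  2.  6.8] 0.272
```

View pics/s9.png

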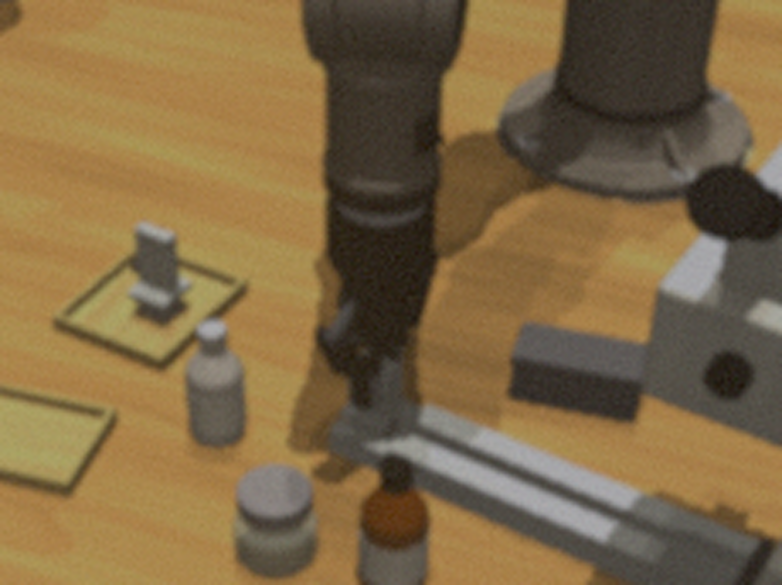

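Emit:
move_arm(
  increments="0 0 0 5 0 0 0;0 0 0 10 0 0 0;0 0 0 20 0 0 0;0 0 0 25 0 0 0;0 0 0 25 0 0 0;0 0 0 25 0 0 0;0 3 -7 15 0 0 0;0 6 -15 5 0 0 0",
)

```text
t: 21.55
eef_pos: [0.5115, -0.08, 0.1741]
tool_rot: [0.002, 0.769, 0.64, 0.001]
contact_force: [-0.1, -0.1, -1.6]
gripper_width: 0.274
```

Emit:
move_arm(
  increments="0 12 -27 0 0 0 0;0 13 -30 0 0 0 0;0 13 -30 0 0 0 0;0 13 -30 0 0 0 0;0 13 -30 0 0 0 0;0 13 -30 0 0 0 0;0 11 -27 0 0 0 0;0 7 -16 0 0 0 0",
)

```text
t: 22.55
eef_pos: [0.6053, -0.3023, 0.1718]
tool_rot: [0.001, 0.77, 0.639, -0.001]
contact_force: [0.9, 0.4, -1.4]
gripper_width: 0.271
```

```bash
python3 - <<'E'
from h import *
st()
s,_=vision.read_camera("scene");crop(s,170,60,230,172,3.4,"pics/s10.png")
E
```

```text
t 22.55 tcp [ 0.6053 -0.3023  0.1718] rail tcp [359.2 144.7 171.8] grasp [359.1 144.7 190.8]
axis in rail [0.002, 0.001, -1.0] jaw [0.004, 1.0, 0.001] q [ 0.54  0.55 -0.25  1.59  0.15  1.02  0.06] F [ 0.9  0.4 -1.4] 0.271
```

View pics/s10.png

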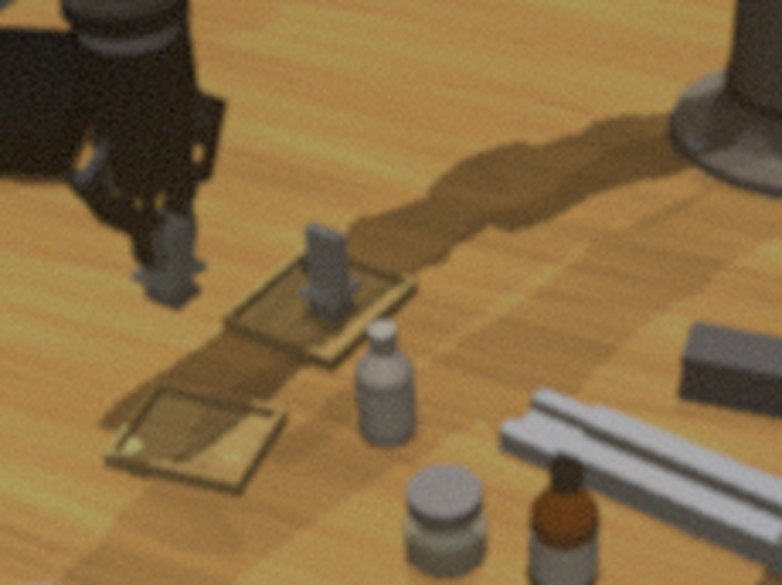

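Emit:
move_arm(
  increments="0 1 1 -15 0 0 0;0 1 1 -25 0 0 0;0 0 0 -25 0 0 0;0 0 0 -25 0 0 0;0 0 0 -20 0 0 0;0 0 0 -10 0 0 0;0 0 0 -7 0 0 0;0 0 0 -3 0 0 0",
)

```text
t: 23.6
eef_pos: [0.6085, -0.2972, 0.0434]
tool_rot: [0.002, 0.769, 0.64, 0.001]
contact_force: [-0.6, -0.4, -0.7]
gripper_width: 0.275
```

Emit:
move_arm(
  increments="0 0 0 0 0 0 0;0 0 0 -1 0 0 0;0 0 0 0 0 0 0;0 0 0 -1 0 0 0;0 0 0 0 0 0 0;0 0 0 0 0 0 0;0 0 0 0 0 0 0;0 0 0 0 0 0 0",
)

```text
t: 24.6
eef_pos: [0.6082, -0.2972, 0.0413]
tool_rot: [0.002, 0.769, 0.64, 0.0]
contact_force: [0.4, 0.0, -1.3]
gripper_width: 0.275
```

Emit:
move_arm(
  increments="0 0 0 -1 0 0 0;0 0 0 0 0 0 0;0 0 0 -1 0 0 0;0 0 0 0 0 0 0;0 0 0 -1 0 0 0;0 0 0 0 0 0 0;0 0 0 0 0 0 0;0 0 0 0 0 0 0",
)

```text
t: 25.6
eef_pos: [0.6083, -0.2972, 0.0391]
tool_rot: [0.002, 0.769, 0.64, 0.0]
contact_force: [-2.0, 0.9, 5.7]
gripper_width: 0.271
```

Contact. Release and rise.

Emit:
move_arm(
  increments="0 0 0 0 0 0 0;0.4 0 0 0 0 0 0;0.6 0 0 0 0 0 0;0.8 0 0 0 0 0 0;0.8 0 0 10 0 0 0;0.8 0 0 25 0 0 0;0.8 0 0 40 0 0 0;0.8 0 0 50 0 0 0",
)

```text
t: 26.6
eef_pos: [0.6076, -0.297, 0.1643]
tool_rot: [0.001, 0.769, 0.64, 0.0]
contact_force: [0.3, -0.9, 1.0]
gripper_width: 0.8
```

Emit:
move_arm(
  increments="0.8 0 0 30 0 0 0;0.8 -10 -40 0 0 0 0;0.8 -20 -50 0 0 0 0;0.8 -20 -50 0 0 0 0;0.8 -20 -50 0 0 0 0;0.8 -20 -30 0 0 0 0;0.8 0 0 0 0 0 0;0.8 0 0 0 0 0 0",
)

```text
t: 27.6
eef_pos: [0.5191, -0.5162, 0.1938]
tool_rot: [0.002, 0.768, 0.64, 0.001]
contact_force: [0.4, -0.1, -0.2]
gripper_width: 0.796
```

```bash
python3 - <<'E'
from h import *
st()
s,_=vision.read_camera("scene");crop(s,170,80,230,172,3.4,"pics/s11.png")
t,d=vision.read_camera("top");crop(t,330,130,180,160,3.7,"pics/t11.png")
n="top";c=vision.calibration(n)
vv,uu=np.mgrid[0:400,0:640];P=np.stack([(uu-c["cx"])/c["fx"]*d,(vv-c["cy"])/c["fy"]*d,d],-1)-c["t"];P=P@c["R"]
for nm,ct,zt in(("clamp",(.4249,-.2883),.085),("stop",(.6073,-.3),.069)):
    m=(abs(P[...,0]-ct[0])<.05)&(abs(P[...,1]-ct[1])<.05)&(abs(P[...,2]-zt)<.008)
    print(nm,m.sum(),P[m].mean(0)-np.r_[ct,0], np.ptp(P[m],axis=0))
E
```

```text
t 27.6 tcp [ 0.5191 -0.5162  0.1938] rail tcp [585.1  98.5 193.8] grasp [585.1  98.4 212.8]
axis in rail [0.001, 0.004, -1.0] jaw [0.001, 1.0, 0.004] q [ 0.83  0.61 -0.21  1.43  0.13  1.12  0.42] F [ 0.4 -0.1 -0.2] 0.796
clamp 117 [0.00139942 0.0105761  0.08426806] [0.01569175 0.03385512 0.00994116]
stop 211 [0.00012369 0.00278935 0.06893987] [0.02804186 0.03522533 0.01290685]
```

View pics/s11.png

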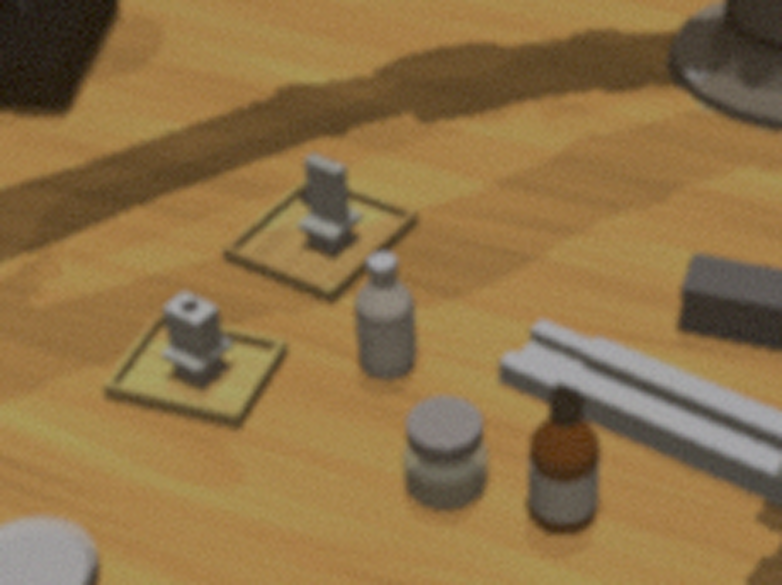

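View pics/t11.png

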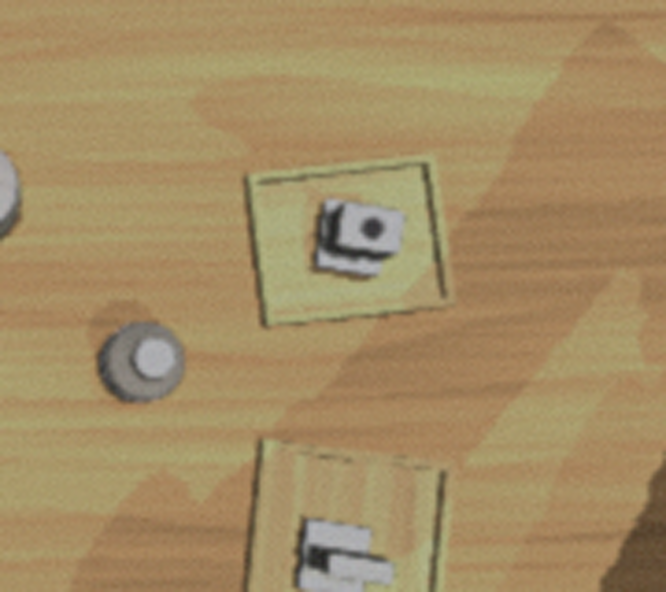

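```bash
python3 - <<'E'
from h import *
for n in("top","scene"):
  t,d=vision.read_camera(n)
  c=vision.calibration(n)
  vv,uu=np.mgrid[0:400,0:640];P=np.stack([(uu-c["cx"])/c["fx"]*d,(vv-c["cy"])/c["fy"]*d,d],-1)-c["t"];P=P@c["R"]
  D=P-np.array([.4249,-.2883,0]);x=D@U*1000;y=D@V*1000;z=P[...,2]*1000
  for a,b in((78,92),(65,78),(50,65),(38,50),(26,34)):
    m=(abs(x)<45)&(abs(y)<40)&(z>a)&(z<b)
    print(n,a,m.sum(),np.percentile(x[m],[3,50,97]).round(1),np.percentile(y[m],[3,50,97]).round(1),np.median(z[m]).round(1))
  crop(t,*((390,230,80,90) if n=="top" else (225,110,80,90)),6,f"pics/{n}12.png")
E
```

```text
top 78 115 [-26.1 -10.2   6.2] [-6.3 -0.4  5.2] 84.6
top 65 15 [-26.6 -26.    0.8] [-5.   2.1  5.3] 71.0
top 50 19 [-26.7 -26.    1.9] [-6.3  2.5  5.3] 57.3
top 38 14 [-26.8 -20.9  13.7] [-4.2  4.5  5.3] 42.8
top 26 225 [-27.4 -11.4   7.3] [-19.7   6.1  18.7] 29.9
scene 78 59 [-27.9 -12.1   5.6] [-6.2  1.4  5.7] 83.5
scene 65 46 [-29.7 -17.1   2.4] [-6.9  4.1  7.3] 70.8
scene 50 52 [-28.1 -17.    3.7] [-5.8  4.2  6.5] 57.5
scene 38 45 [-27.9 -10.2  14.2] [-3.3  3.3  7.3] 43.4
scene 26 81 [-30.  -15.    4.4] [-18.4   8.7  20.4] 30.2
```

View pics/scene12.png

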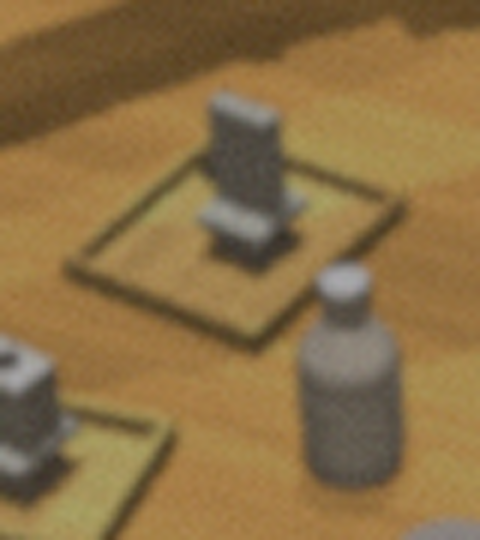

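View pics/top12.png

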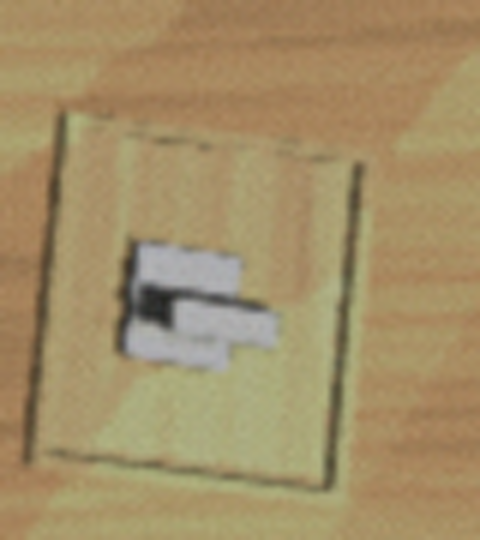

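```bash
python3 -c "
from station import bot
print(bot.hand_in())"
```

```text
the job is handed in; nothing more can be done
None
```

I slid the clamp to the open end, lifted it out and stood it in the longer tray. I then pulled the stop block out from under the head with a 40° tilted grasp, regripped it upright, slid it to the open end and lifted it out. It now stands in the shorter tray. I handed the job in at about 28 s; the hand-in gives no verdict.

- **Final positions:** Both carriers stand upright and released with the arm clear. The clamp's tab and plate line up vertically, and both top heights match feet on the tray floor (about 84 mm and 69 mm).
- **Offsets from tray centres:** The stop block is about 3 mm off. The clamp is about 10 mm off across its tray, against a 39 mm limit. It was about 9 mm from where I expected it, probably a slip in the grip along the slot. I left it because it is well inside tolerance.
- **Surroundings:** The dropper sits where it started in the top view. The reagent, jar and slide box look untouched in the scene pictures, but I did not measure their positions again. No force reading between moves passed about 14 N, and that was from setting the clamp down. The pictures of the reach under the head show the gripper clear of it.

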